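# Put the housing covers away open side down in the tool chest

### The job

Put the housing covers away so that no chips or dust collect in them: pull open the top drawer of the tool chest, turn every cover over so that its red open side faces down, and set them all flat on the drawer's floor, none on top of another. Then push the drawer fully shut, and leave the other things on the bench where they are.

Things in the scene. Friction and masses are not known exactly. Their poses are not given: they have to be found in the camera images.
- cover1_mid (a point): Centre of a loose square housing cover, an open box 60 x 60 mm outside, 52 mm deep, walls and bottom 4 mm, aluminium outside, red inside, 0.25 kg; 26 mm from its closed bottom and from its rim. z points out of the open side, x and y square to the side faces. Starts open side up on the bench; stands stably on any face. Two or three are present; an absent one reads None.
- cover2_mid (a point): Centre of a loose square housing cover, an open box 60 x 60 mm outside, 52 mm deep, walls and bottom 4 mm, aluminium outside, red inside, 0.25 kg; 26 mm from its closed bottom and from its rim. z points out of the open side, x and y square to the side faces. Starts open side up on the bench; stands stably on any face. Two or three are present; an absent one reads None.
- cover3_mid (a point): Centre of a loose square housing cover, an open box 60 x 60 mm outside, 52 mm deep, walls and bottom 4 mm, aluminium outside, red inside, 0.25 kg; 26 mm from its closed bottom and from its rim. z points out of the open side, x and y square to the side faces. Starts open side up on the bench; stands stably on any face. Two or three are present; an absent one reads None.
- chest_drawer0 (a joint): Opening of the top drawer of the blue tool chest, m: 0 fully shut, 0.173 fully out; grows as it is pulled. Slides lightly (about 1 N plus slight damping) and stays where left.
- chest_drawer0_handle (a point): Middle of the top drawer's horizontal steel bar handle, 11 mm thick and 120 mm long, its axis 35 mm in front of the drawer's face (so 29 mm clear behind it). 136 mm above the bench, 38 mm below the chest's top. x axis points into the chest (the drawer is pulled along -x), y along the bar, z up.
- drawer_floor (a point): Point on the top drawer's inner floor, midway across and 50 mm behind the inside of the front board, 97 mm above the bench; moves with the drawer, axes as the handle's. Inside: 338 mm in y, x from -50 to 155. Side walls rise 55 mm above the floor, the 15 mm thick front board 64 mm. Fully open, the floor is clear of the chest up to x = 117; beyond, the chest's top covers it, 65 mm above the floor.
- chest: The fixed steel tool chest, 250 (x) x 380 (y) x 174 mm high, blue with grey drawer fronts; origin at the centre of its underside, front faces its own -x.
- mat: Black rubber mat 140 x 140 mm, 3 mm thick, fixed to the bench, origin at the centre of its underside. Kept clear: a free place to set covers down while turning them (optional).
- chuck_key: Chuck key lying on the bench, T shaped, 130 x 120 mm, 16 mm high, origin at its underside. Not part of the job.
- jaw: Stepped steel chuck jaw, 80 x 24 mm, 44 mm high, origin at its underside. Not part of the job.
- brush: Chip brush lying on the bench, 200 mm long, origin at its underside. Not part of the job.
- wrench: Wrench lying on the bench, 180 mm long, origin at its underside. Not part of the job.
- oil: Yellow oil bottle standing, 60 mm across, 150 mm high, origin at its underside. Not part of the job.
- offcut: Brass bar offcut standing, 50 mm across, 60 mm high, origin at its underside. Not part of the job.
Things that resemble listed ones, but are neither listed nor needed, are in the scene too. Leave any purple look-alike of the part that bears cover2_mid alone. Leave any purple look-alike of the part that bears cover1_mid alone.

How it is judged:
On the way, in this order (a step that is already met when the one before it is completed fails the run):
1. the top drawer is pulled open, by at least 120 mm (value of joint chest_drawer0 above 0.12 m), for 0.2 s.
2. every cover present stands in the drawer, open side down and let go, the drawer still open by at least 50 mm (angle between each of cover1_mid, cover2_mid, cover3_mid's own z axis and vertical above 2.97 rad and z of cover1_mid in the frame of drawer_floor between 0.018 and 0.034 m and x of cover1_mid in the frame of drawer_floor between -0.055 and 0.16 m and y of cover1_mid in the frame of drawer_floor between -0.175 and 0.175 m and z of cover2_mid in the frame of drawer_floor between 0.018 and 0.034 m and x of cover2_mid in the frame of drawer_floor between -0.055 and 0.16 m and y of cover2_mid in the frame of drawer_floor between -0.175 and 0.175 m and z of cover3_mid in the frame of drawer_floor between 0.018 and 0.034 m and x of cover3_mid in the frame of drawer_floor between -0.055 and 0.16 m and y of cover3_mid in the frame of drawer_floor between -0.175 and 0.175 m and value of joint chest_drawer0 above 0.05 m and contact force between each of cover1, cover2, cover3 and the fingers below 0.3 N), for 0.3 s.
At the end, for the whole second after the job is handed in: The drawer is shut to within 8 mm; every cover present is at rest inside it, open side down within 10 degrees, its centre 18 to 34 mm above the drawer's floor (flat on it, not stacked) (angle between each of cover1_mid, cover2_mid, cover3_mid's own z axis and vertical above 2.97 rad and z of cover1_mid in the frame of drawer_floor between 0.018 and 0.034 m and x of cover1_mid in the frame of drawer_floor between -0.055 and 0.16 m and y of cover1_mid in the frame of drawer_floor between -0.175 and 0.175 m and z of cover2_mid in the frame of drawer_floor between 0.018 and 0.034 m and x of cover2_mid in the frame of drawer_floor between -0.055 and 0.16 m and y of cover2_mid in the frame of drawer_floor between -0.175 and 0.175 m and z of cover3_mid in the frame of drawer_floor between 0.018 and 0.034 m and x of cover3_mid in the frame of drawer_floor between -0.055 and 0.16 m and y of cover3_mid in the frame of drawer_floor between -0.175 and 0.175 m and value of joint chest_drawer0 below 0.008 m and linear speed of each of cover1, cover2, cover3 below 0.02 m/s); the robot touches nothing.
It fails at once if one of the other things on the bench is moved by more than 50 mm (distance of any of chuck_key, jaw, brush, wrench, oil, offcut from where it was at the start of the episode above 0.05 m).
Of cover1, cover2, cover3 only 2 to 3 are there at a start; the rules pass over those that are not, and their reading is None.
At some moment in a run one of cover1, cover2, cover3 may be knocked a few centimetres aside while the robot is not near it.
Once in a run the grip may slacken for a moment while it holds something.
It also fails if it takes over 210 s, if anything falls off the work surface, if the arm or the gripper's body presses on something with over 40 N, if the wrist force passes 120 N, or if a joint passes its speed limit or range.

### The arm

A 7-joint arm with a two-finger parallel gripper is mounted at the origin on the work surface. World frame = base frame: x ahead of the robot, y to its left, z up, the work surface at z = 0. Lengths are in m, angles in rad, forces in N, time in s.
With the tool pointing down it reaches from about 0.35 to 0.9 m from the base axis. Payload 8.1 kg.
Tool frame: the origin (TCP) lies where the fingers leave the gripper's body, on its centre line; the fingertips stand 66 mm ahead of it and the grasp point (between the pads) lies 47 mm ahead of it (arm.tip_reach is the distance from the TCP to the fingertips, in m); z points along the fingers, y is the direction in which the jaws open and shut (so a half turn about z gives the same grasp; the last joint's range is limited). The gripper opens to 92 mm and grips with 3 to 60 N. Pads are 19 mm wide; open, the fingers measure 130 mm over their backs; the gripper's body (75 mm by 190 mm) begins 47 mm behind the grasp point.
Start: joints at [-1.396, 0.434, 0.025, 1.573, -0.012, 1.134, -0.075], TCP at [0.171, 0.601, 0.292] pointing down, gripper open.
Joint ranges: [-2.62, 2.62], [-0.44, 2.09], [-1.27, 1.32], [0.08, 2.57], [-1.32, 4.46], [0.12, 2], [-2.74, 2.74]. Speed limits (rad/s): [2.22, 2.22, 3.01, 3.01, 3.14, 3.14, 3.14].

### API

Orientations are given as a rotation vector (axis times angle).
In Python, from cell import arm gives the robot as it stands.
- The arm moves only by the tool carry_out, never from a script. Its argument "plan" is a list of rows, each a list of 5 numbers: the shift along the world's x, y, z in cm, then the turn about the world's z in rad, then the finger opening in cm, from 0 to 9.18. In form: [[tx, ty, tz, spin, fingers], ...]. A call has 1 to 20 rows; each row is the pose to reach, as a shift and turn from the pose measured when the call began; what a row does not reach only later rows make up. A row lasts 1/10 s, in which the tool goes at most 50 mm and 8.59 degrees, less where a joint would pass 70% of its speed; a pose out of reach is approached as far as the arm can. A call with a gripper value outside its range is refused whole. The fingers move at their own pace and stop on an object; "squeeze" is the grip in N (left out, the last holds). Time passes only in rows, so rows that repeat a pose let the fingers close. It gives the time, the measured TCP pose, the force and the opening at its end, in the units of the state.
- arm.observe(): the state, without advancing time (a new reading comes with each control period).
- arm.get_image(name): name is "side" or "top" or "wrist"; returns (picture, depth): 384x512x3 uint8, red, green, blue; 384x512 float32, m along the optical axis (not along the pixel's ray), 0 where there is no reading.
- arm.get_calibration(name): a dict with "intrinsics" (3x3 intrinsics, pixels), "rvec" (rotation vector, rad) and "tvec" (3), from world to camera coordinates, as OpenCV has them; the wrist camera has in their place "tool_from_camera" (4x4, takes a point from camera to tool coordinates, whose origin is the TCP and whose axes are the flange's). Camera axes: x right, y down, z forward; pixel columns grow to the right and rows downward; lengths in m; the calibration is good to about 2 mm. A picture is of the moment at which its call begins: read the wrist's pose just before it. get_calibration takes no time and is no camera call.
- arm.sign_off(): hands the job in, once; it reports no verdict.
The state is a dict: "clock": time; "joints": joint angles; "dq": joint speeds; "joint_efforts": joint torques, N m; "position": TCP position; "ee_rot": TCP orientation; "force": force on the tool from outside, world axes, zero at the start; "ft_torque": the same for the moment, N m; "width": opening from 0.0 (shut) to 1.0 (fully open).
Only numpy, scipy, OpenCV 4.12 (cv2) and the standard library are available. Lean on these libraries where they do the work, as an engineer would, in place of code of your own. Each camera call takes 0.05 s, during which the arm holds its last target. There are 200 camera calls.

## Working session

There is one attempt and no reset: what is moved stays moved. The work goes in short steps, Python scripts to look and compute and a tool call to move; the robot and the scene stay as the last step left them, time stands still between calls to the robot, and variables do not carry over. Pictures are saved under pics/ and viewed, about 12 in all and at most 16, crops included, and the job is handed in when it is done.

Besides the shell and the picture viewer there is one more tool, called after "Request:" in YAML: its name, and indented under it one key for each argument. carry_out: Moves the arm, as the interface text tells. Its arguments: {"type":"object","properties":{"plan":{"type":"array"},"squeeze":{"type":"number"}},"required":["plan"]}

```bash
mkdir -p pics
cat > h.py <<'E'
import numpy as np, cv2
from cell import arm
from scipy.spatial.transform import Rotation as R
def cam(n):
    s=arm.observe(); im,d=arm.get_image(n); c=arm.get_calibration(n)
    K=np.array(c["intrinsics"])
    if n=="wrist":
        T=np.eye(4);T[:3,:3]=R.from_rotvec(s["ee_rot"]).as_matrix();T[:3,3]=s["position"]
        T=T@np.array(c["tool_from_camera"])
    else:
        E=np.eye(4);E[:3,:3]=R.from_rotvec(np.ravel(c["rvec"])).as_matrix();E[:3,3]=np.ravel(c["tvec"]);T=np.linalg.inv(E)
    return im,d,K,T
def cloud(d,K,T):
    v,u=np.mgrid[:d.shape[0],:d.shape[1]]
    P=np.stack([(u-K[0,2])/K[0,0]*d,(v-K[1,2])/K[1,1]*d,d],-1)@T[:3,:3].T+T[:3,3]
    P[d<=0]=np.nan
    return P
def save(n,im): cv2.imwrite("pics/"+n,im[...,::-1])
def st():
    s=arm.observe(); print("t",round(s["clock"],1),"pos",np.round(s["position"],4),"rot",np.round(s["ee_rot"],3),"F",np.round(s["force"],1),"w",round(s["width"],3),"q",np.round(s["joints"],2))
def redm(im):
    h=cv2.cvtColor(im,cv2.COLOR_RGB2HSV); return (((h[...,0]<8)|(h[...,0]>174))&(h[...,1]>130)&(h[...,2]>50)).astype(np.uint8)
E
python3 - <<'E'
from h import *
st()
im,d,K,T=cam("top"); save("top0.png",im); P=cloud(d,K,T)
n,l,s,c=cv2.connectedComponentsWithStats(redm(im))
for i in range(1,n):
    if s[i,4]>60:
        p=P[l==i]; print(s[i],c[i].round(),np.nanmedian(p,0).round(3),np.nanmin(p,0).round(3),np.nanmax(p,0).round(3))
print(T.round(3))
im,d,K,T=cam("side"); save("side0.png",im)
E
```

```text
t 0.0 pos [0.1713 0.6006 0.2914] rot [-4.350e-01 -3.111e+00  3.000e-03] F [ 0.1 -0.6  0.8] w 1.0 q [-1.4   0.44  0.02  1.57 -0.01  1.13 -0.08]
[312 173  20  18 185] [321. 181.] [ 0.583 -0.264  0.005] [ 0.552 -0.295 -0.007] [ 0.612 -0.233  0.031]
[352 209  14  16 184] [358. 217.] [ 0.459 -0.389  0.005] [ 0.435 -0.409 -0.007] [ 0.484 -0.365  0.042]
[[ 1.000e-03 -9.910e-01  1.350e-01  3.520e-01]
 [-1.000e+00  1.000e-03  1.200e-02 -5.200e-02]
 [-1.200e-02 -1.350e-01 -9.910e-01  1.542e+00]
 [ 0.000e+00  0.000e+00  0.000e+00  1.000e+00]]
```

View pics/top0.png

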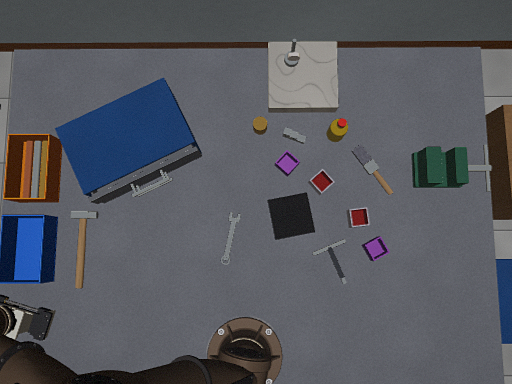

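View pics/side0.png

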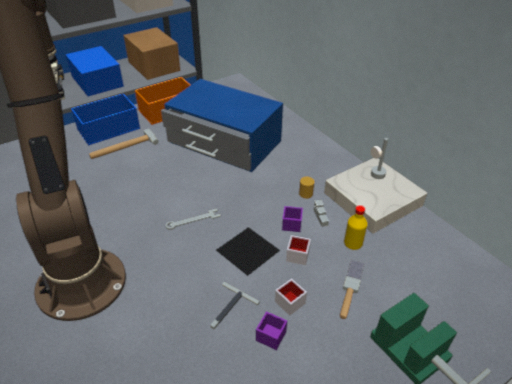

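```bash
python3 - <<'E'
from h import *
im,d,K,T=cam("top"); P=cloud(d,K,T)
m=(abs(P[...,2]-.174)<.012)&(P[...,1]>.1)&(P[...,0]>.3)
m=cv2.morphologyEx(m.astype(np.uint8),cv2.MORPH_OPEN,np.ones((5,5)))
n,l,s,c=cv2.connectedComponentsWithStats(m);i=1+np.argmax(s[1:,4])
p=P[l==i]; r=cv2.minAreaRect(p[:,:2].astype(np.float32)); print("chest top",r,np.nanmedian(p[:,2])); print(cv2.boxPoints(r).round(3))
v,u=np.mgrid[:384,:512]
m=(u>120)&(u<180)&(v>165)&(v<200)&(abs(P[...,2]-.136)<.015)
print("z at handle area"); p=P[m]
h=cv2.cvtColor(im,cv2.COLOR_RGB2HSV)
mm=m&(h[...,2]>150); p=P[mm]; print(len(p),p.mean(0)); print(cv2.minAreaRect(p[:,:2].astype(np.float32)))
# covers: all points within z .03-.065 around red
for q in [(.583,-.264),(.459,-.389)]:
    k=(np.hypot(P[...,0]-q[0],P[...,1]-q[1])<.05)&(P[...,2]>.04)&(P[...,2]<.065)
    print(cv2.minAreaRect(P[k][:,:2].astype(np.float32)))
E
python3 - <<'E'
import cv2
im=cv2.imread('pics/top0.png');cv2.imwrite('pics/c0.png',cv2.resize(im[130:260,230:420],None,fx=4,fy=4))
E
```

```text
chest top ((0.7072762846946716, 0.3772435784339905), (0.2410876750946045, 0.3815738558769226), 26.345680236816406) 0.17329779303283976
[[0.515 0.495]
 [0.684 0.153]
 [0.9   0.26 ]
 [0.731 0.602]]
z at handle area
9 [0.57268973 0.29527992 0.13850994]
((0.5656802654266357, 0.30176517367362976), (0.02965068817138672, 0.1157437413930893), 24.696720123291016)
((0.5773414969444275, -0.25907188653945923), (0.0597635880112648, 0.060820575803518295), 41.66830825805664)
((0.45604512095451355, -0.38071897625923157), (0.05989944934844971, 0.06123160198330879), 7.02023983001709)
```

View pics/c0.png

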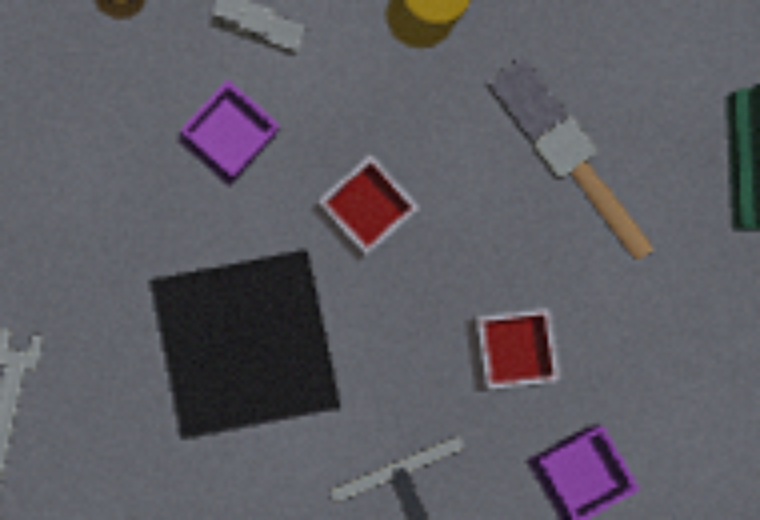

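Request:
carry_out:
  plan:
    - [5,-4,1,-0.1,9]
    - [10,-8,1,-0.2,9]
    - [14,-11,1,-0.3,9]
    - [18,-14,1,-0.4,9]
    - [22,-17,1,-0.5,9]
    - [26,-20,1,-0.6,7]
    - [30,-23,1,-0.7,5]
    - [34,-26,1,-0.83,3]
    - [37,-28,1,-0.83,2.2]
    - [39.6,-29.6,1,-0.83,2.2]
    - [39.6,-29.6,1,-0.83,2.2]
    - [39.6,-29.6,1,-0.83,2.2]
    - [39.6,-29.6,1,-0.83,2.2]

```text
clock: 1.45
position: [0.5662, 0.3059, 0.3012]
ee_rot: [-1.649, -2.672, 0.002]
force: [-0.0, 0.8, 0.3]
width: 0.331
```

Run:
```python
from h import *
st()
im,d,K,T=cam("wrist"); save("w1.png",im); P=cloud(d,K,T)
m=(abs(P[...,2]-.1385)<.007)
m=cv2.morphologyEx(m.astype(np.uint8),cv2.MORPH_OPEN,np.ones((3,3)))
n,l,s,c=cv2.connectedComponentsWithStats(m)
for i in range(1,n):
    if s[i,4]>100: print(s[i],cv2.minAreaRect(P[l==i][:,:2].astype(np.float32)),P[l==i].mean(0))
```

```text
t 1.4 pos [0.5662 0.3059 0.3012] rot [-1.649e+00 -2.672e+00  2.000e-03] F [-0.   0.8  0.3] w 0.331 q [-0.8   0.47  0.33  1.53 -0.16  1.17  0.03]
[ 224  116   47  134 2049] ((0.5555112361907959, 0.30679959058761597), (0.04049369692802429, 0.12419938296079636), 26.206518173217773) [0.54506529 0.30804252 0.1396165 ]
```

View pics/w1.png

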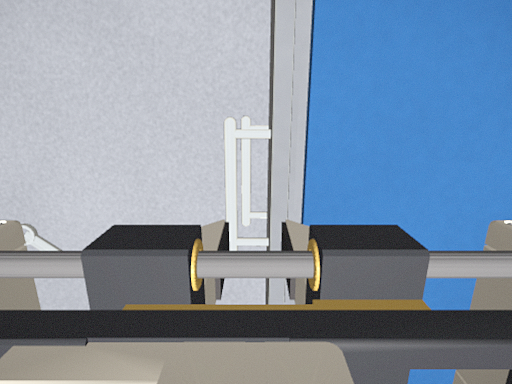

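Request:
carry_out:
  plan:
    - [-2.4,-0.6,0,0,2.2]
    - [-2.4,-0.6,0,0,2.2]
    - [-2.4,-0.6,0,0,2.2]
    - [-2.4,-0.6,-4,0,2.2]
    - [-2.4,-0.6,-7,0,2.2]
    - [-2.4,-0.6,-9,0,2.2]
    - [-2.4,-0.6,-10.5,0,2.2]
    - [-2.4,-0.6,-11.3,0,2.2]
    - [-2.4,-0.6,-11.3,0,2.2]
    - [-2.4,-0.6,-11.3,0,0.5]
    - [-2.4,-0.6,-11.3,0,0.5]
    - [-2.4,-0.6,-11.3,0,0.5]
    - [-2.4,-0.6,-11.3,0,0.5]
  squeeze: 20

```text
clock: 2.8
position: [0.5426, 0.3006, 0.1894]
ee_rot: [-1.649, -2.673, -0.001]
force: [0.3, 0.3, 3.5]
width: 0.111
```

Request:
carry_out:
  plan:
    - [-1,-0.5,0,0,0.5]
    - [-2.7,-1.3,0,0,0.5]
    - [-4.5,-2.2,0,0,0.5]
    - [-6.3,-3.1,0,0,0.5]
    - [-8.1,-4,0,0,0.5]
    - [-9.9,-4.9,0,0,0.5]
    - [-11.7,-5.8,0,0,0.5]
    - [-13.4,-6.6,0,0,0.5]
    - [-14.5,-7.2,0,0,0.5]
    - [-15.1,-7.5,0,0,0.5]
    - [-15.2,-7.5,0,0,0.5]
    - [-15.2,-7.5,0,0,0.5]
    - [-15.2,-7.5,0,0,0.5]
    - [-15.2,-7.5,0,0,2.2]
    - [-15.2,-7.5,0,0,2.2]
    - [-15.2,-7.5,3,0,2.2]
    - [-15.2,-7.5,7,0,2.2]
    - [-15.2,-7.5,11,0,2.2]

```text
clock: 4.6
position: [0.39, 0.2249, 0.3005]
ee_rot: [-1.649, -2.672, 0.001]
force: [0.7, 1.5, 0.7]
width: 0.237
```

Request:
carry_out:
  plan:
    - [1,-5,0,0,3]
    - [3,-9,0,0,4]
    - [5,-14,0,0.1,5]
    - [7,-18.5,0,0.2,6]
    - [8.5,-23,0,0.268,7]
    - [10,-27.5,0,0.268,8]
    - [12,-32,0,0.268,8]
    - [14,-36.5,0,0.268,8]
    - [16,-41,0,0.268,8]
    - [18,-45.5,0,0.268,8]
    - [18.7,-48.4,-3,0.268,8]
    - [18.7,-48.4,-3,0.268,8]
    - [18.7,-48.4,-3,0.268,8]

```text
clock: 5.9
position: [0.576, -0.2595, 0.2696]
ee_rot: [-1.279, -2.866, 0.002]
force: [-0.1, -0.3, -0.1]
width: 0.87
```

Run:
```python
from h import *
st()
im,d,K,T=cam("wrist"); save("w2.png",im); P=cloud(d,K,T)
print("cam",T[:3,3],T[:3,2])
m=(abs(P[...,2]-.052)<.006).astype(np.uint8)
n,l,s,c=cv2.connectedComponentsWithStats(m)
for i in range(1,n):
    if s[i,4]>100: print(s[i],cv2.minAreaRect(P[l==i][:,:2].astype(np.float32)),im[l==i].mean(0))
r=redm(im)>0; print("red",r.sum(),np.nanmean(P[r],0) if r.any() else 0)
im,d,K,T=cam("top"); P=cloud(d,K,T)
b=(im.max(-1)<35)&(abs(P[...,2])<.012)&(P[...,1]<0)&(P[...,1]>-.3)&(P[...,0]>.3)
b=cv2.morphologyEx(b.astype(np.uint8),cv2.MORPH_OPEN,np.ones((5,5)))
n,l,s,c=cv2.connectedComponentsWithStats(b);i=1+np.argmax(s[1:,4])
print("mat",cv2.minAreaRect(P[l==i][:,:2].astype(np.float32)),P[l==i].mean(0))
save("top1.png",im)
for i,q in enumerate([(.577,-.259),(.456,-.381)]):
    k=(np.hypot(P[...,0]-q[0],P[...,1]-q[1])<.06)&(P[...,2]>.04)&(P[...,2]<.065)
    print(cv2.minAreaRect(P[k][:,:2].astype(np.float32)))
```

```text
t 5.9 pos [ 0.576  -0.2595  0.2696] rot [-1.279e+00 -2.866e+00  2.000e-03] F [-0.1 -0.3 -0.1] w 0.87 q [-0.04  0.5   0.58  1.62 -0.3   1.11  1.34]
cam [ 0.52763867 -0.20680602  0.36207652] [ 0.17267174 -0.19608038 -0.96526523]
[ 344  108   61   63 1195] ((0.6398605108261108, -0.14412668347358704), (0.06088586896657944, 0.060135357081890106), 47.85345458984375) [178.54811715 103.38242678 201.37322176]
[  0 136  24  59 597] ((0.36582034826278687, -0.4278643727302551), (0.024699389934539795, 0.06090472638607025), 28.350873947143555) [147.63651591  76.00670017 171.01507538]
[496 138  16  42 341] ((0.7607600092887878, -0.06495847553014755), (0.01568887010216713, 0.04531510919332504), 51.66935348510742) [121.63929619  96.2170088   46.20234604]
[  63  149   76   74 1181] ((0.45263731479644775, -0.38149598240852356), (0.060999803245067596, 0.061348941177129745), 7.041589260101318) [211.02370872 190.19559695 193.93903472]
[228 151  56  55 985] ((0.5741915106773376, -0.2595304250717163), (0.05992325395345688, 0.06053544953465462), 41.114044189453125) [225.07918782 207.50659898 211.21725888]
[306 280  33  24 206] ((0.7250810265541077, -0.3122656047344208), (0.047115255147218704, 0.01265938114374876), 84.17987060546875) [151.21359223 130.60194175  30.73300971]
red 4105 [ 0.51557613 -0.33010598  0.01800521]Traceback (most recent call last):
  File "<stdin>", line 13, in <module>
    return _wrapfunc(a, 'argmax', axis=axis, out=out, **kwds)
    return bound(*args, **kwds)
ValueError: attempt to get argmax of an empty sequence
```

View pics/w2.png

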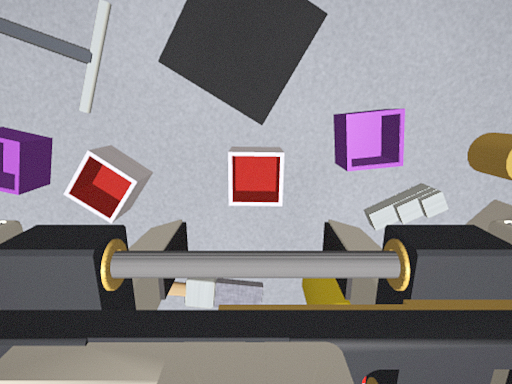

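Request:
carry_out:
  plan:
    - [-0.1,0,-5,0,8.4]
    - [-0.1,0,-10,0,8.4]
    - [-0.1,0,-14,0,8.4]
    - [-0.1,0,-17,0,8.4]
    - [-0.1,0,-19.3,0,8.4]
    - [-0.1,0,-19.3,0,8.4]
    - [-0.1,0,-19.3,0,5]
    - [-0.1,0,-19.3,0,5]
    - [-0.1,0,-19.3,0,5]
    - [-0.1,0,-19.3,0,5]
    - [-0.1,0,-19.3,0,5]
    - [-0.1,0,-17,0,5]
    - [-0.1,0,-13.5,0,5]
    - [-0.1,0,-13.5,0,5]
  squeeze: 25

```text
clock: 7.4
position: [0.5781, -0.2593, 0.1405]
ee_rot: [1.274, 2.865, 0.001]
force: [1.0, -0.3, -1.7]
width: 0.649
```

Run:
```python
from h import *
st()
c=arm.get_calibration("top");K=np.array(c["intrinsics"]);E=R.from_rotvec(np.ravel(c["rvec"])).as_matrix();t=np.ravel(c["tvec"])
Q=[]
for p in [(268,200),(306.2,192.5),(315,232),(275,239.2)]:
    r=E.T@np.linalg.solve(K,[*p,1]);o=-E.T@t;Q.append(o+r*(.003-o[2])/r[2])
Q=np.array(Q);print(Q.round(3),Q.mean(0),cv2.minAreaRect(Q[:,:2].astype(np.float32)))
```

```text
t 7.4 pos [ 0.5781 -0.2593  0.1405] rot [1.274e+00 2.865e+00 1.000e-03] F [ 1.  -0.3 -1.7] w 0.649 q [ 0.01  0.64  0.5   1.74 -0.39  0.85  1.42]
[[ 0.518 -0.08   0.003]
 [ 0.544 -0.212  0.003]
 [ 0.408 -0.241  0.003]
 [ 0.383 -0.104  0.003]] [ 0.4630809  -0.15921052  0.003     ] ((0.46377241611480713, -0.15982714295387268), (0.13901470601558685, 0.13910242915153503), 10.171669006347656)
```

Request:
carry_out:
  plan:
    - [-2,3,0,0.15,5]
    - [-4,6,0,0.3,5]
    - [-6,9,0,0.45,5]
    - [-7.9,10.6,0,0.6,5]
    - [-7.9,10.6,0,0.75,5]
    - [-7.9,10.6,0,0.9,5]
    - [-7.9,10.6,0,1.026,5]
    - [-7.9,10.6,0,1.026,5]
    - [-7.9,10.6,-2.5,1.026,5]
    - [-7.9,10.6,-4.5,1.026,5]
    - [-7.9,10.6,-5.6,1.026,5]
    - [-7.9,10.6,-6,1.026,5]
    - [-7.9,10.6,-6,1.026,5]

```text
clock: 8.7
position: [0.4991, -0.1533, 0.0808]
ee_rot: [-0.292, 3.123, 0.005]
force: [0.9, -0.6, -2.9]
width: 0.657
```

Request:
carry_out:
  plan:
    - [0,0,-0.1,0,7.5]
    - [0,0,-0.1,0,8]
    - [0,0,-0.1,0,8]
    - [2.16,0.4,-0.1,0,8]
    - [2.16,0.4,-0.9,0,8]
    - [2.16,0.4,-0.9,0,8]
    - [2.16,0.4,-0.9,0,5]
    - [2.16,0.4,-0.9,0,5]
    - [2.16,0.4,-0.9,0,5]
    - [2.16,0.4,-0.9,0,5]
    - [2.16,0.4,-0.9,0,5]
  squeeze: 6

```text
clock: 9.8
position: [0.5203, -0.1495, 0.0719]
ee_rot: [-0.291, 3.123, 0.005]
force: [-2.4, -0.7, 3.0]
width: 0.654
```

Request:
carry_out:
  plan:
    - [-0.35,-0.07,0.65,0,5]
    - [-0.73,-0.14,1.27,0,5]
    - [-1.2,-0.23,1.8,0,5]
    - [-1.76,-0.33,2.31,0,5]
    - [-2.4,-0.45,2.7,0,5]
    - [-3.02,-0.56,3.03,0,5]
    - [-3.02,-0.56,3.03,0,5]

```text
clock: 10.5
position: [0.4891, -0.1555, 0.1026]
ee_rot: [-0.29, 3.124, 0.005]
force: [-0.5, 0.3, -2.0]
width: 0.653
```

Run:
```python
from h import *
st()
a,_,_,_=cam("wrist"); b,_,_,_=cam("side")
save("m1.png",np.hstack([cv2.resize(a,(400,300)),cv2.resize(b[170:350,190:430],(400,300))]))
```

```text
t 10.5 pos [ 0.4891 -0.1555  0.1026] rot [-0.29   3.124  0.005] F [-0.5  0.3 -2. ] w 0.653 q [ 0.05  0.51  0.21  2.05 -0.19  0.6   2.15]
```

View pics/m1.png

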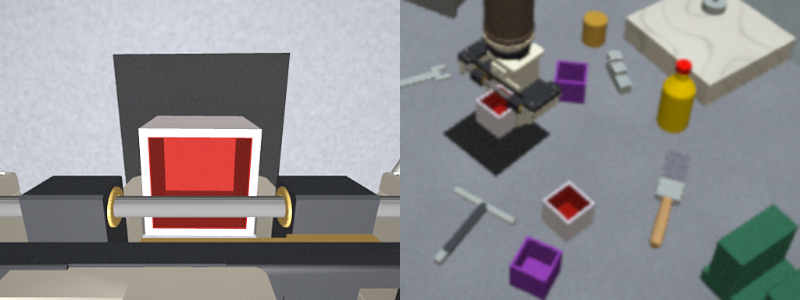

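```bash
cat >> h.py <<'E'
def covers_rim(im,P,lo=.03):
    # fit plane of white rim surrounding each red blob; returns normal tilt
    r=redm(im); n,l,s,c=cv2.connectedComponentsWithStats(r)
    for i in range(1,n):
        if s[i,4]<300: continue
        hull=np.zeros_like(r); pts=np.argwhere(l==i)[:,::-1].astype(np.int32)
        cv2.fillConvexPoly(hull,cv2.convexHull(pts),1)
        ring=(cv2.dilate(hull,np.ones((9,9)))>0)&(hull==0)&(im.min(-1)>200)
        p=P[ring]; p=p[np.isfinite(p).all(1)]
        if len(p)<30: continue
        for _ in range(3):
            m=np.median(p,0) if _==0 else p.mean(0); nv=np.linalg.svd(p-m)[2][2]; e=abs((p-m)@nv); p=p[e<=np.percentile(e,85)]
        nv*=np.sign(nv[2]); print("blob",s[i,:4],"rim mean",p.mean(0).round(3),"n",nv.round(3),"tilt",np.degrees(np.arccos(nv[2])).round(1),"zrange",p[:,2].min().round(3),p[:,2].max().round(3))
E
python3 - <<'E'
from h import *
im,d,K,T=cam("wrist"); covers_rim(im,cloud(d,K,T))
E
```

```text
blob [189 176 134  75] rim mean [ 0.45  -0.162  0.085] n [-0.013 -0.007  1.   ] tilt 0.8 zrange 0.084 0.086
blob [195 278 121  15] rim mean [ 0.493 -0.154  0.085] n [0.029 0.    1.   ] tilt 1.7 zrange 0.085 0.086
```

Request:
carry_out:
  plan:
    - [0,0,0,0,5]
    - [0,0,0,0,5]
    - [0,0,0,0,5]
    - [0,0,0,0,5]
    - [0,0,0,0,5]
  squeeze: 3

```text
clock: 11.15
position: [0.4903, -0.155, 0.1022]
ee_rot: [-0.291, 3.123, 0.005]
force: [-0.1, -0.0, 0.2]
width: 0.658
```

Run:
```python
from h import *
st()
im,d,K,T=cam("wrist"); covers_rim(im,cloud(d,K,T))
```

```text
t 11.2 pos [ 0.4903 -0.155   0.1022] rot [-0.291  3.123  0.005] F [-0.1 -0.   0.2] w 0.658 q [ 0.05  0.51  0.21  2.05 -0.19  0.59  2.15]
blob [194 162 123  89] rim mean [ 0.449 -0.162  0.075] n [-0.189 -0.039  0.981] tilt 11.1 zrange 0.072 0.081
```

Request:
carry_out:
  plan:
    - [0,0,0,0,8]
    - [0,0,0,0,8]
    - [0,0,0,0,8]
    - [0,0,0,0,8]

```text
clock: 11.6
position: [0.4904, -0.1551, 0.1023]
ee_rot: [-0.291, 3.123, 0.005]
force: [0.1, 0.5, 0.7]
width: 0.868
```

Run:
```python
from h import *
st()
im,d,K,T=cam("wrist"); P=cloud(d,K,T); covers_rim(im,P)
m=(abs(P[...,2]-.055)<.005).astype(np.uint8)
n,l,s,c=cv2.connectedComponentsWithStats(m)
for i in range(1,n):
    if s[i,4]>100: print(s[i],cv2.minAreaRect(P[l==i][:,:2].astype(np.float32)),im[l==i].mean(0))
```

```text
t 11.6 pos [ 0.4904 -0.1551  0.1023] rot [-0.291  3.123  0.005] F [0.1 0.5 0.7] w 0.868 q [ 0.05  0.51  0.21  2.05 -0.19  0.59  2.15]
blob [204 178 104  73] rim mean [ 0.461 -0.161  0.055] n [-0.002 -0.004  1.   ] tilt 0.3 zrange 0.054 0.055
[ 194  167  123   83 2835] ((0.4676317870616913, -0.15913210809230804), (0.04487228021025658, 0.06044755503535271), 10.651111602783203) [236.68253968 220.92592593 221.22398589]
[328 227  40  23 344] ((0.4722728133201599, -0.11202613264322281), (0.009069486521184444, 0.020579345524311066), 45.236175537109375) [127.6744186  122.48255814 114.56104651]
[141 228  41  22 347] ((0.48917239904403687, -0.20190133154392242), (0.020716995000839233, 0.009445860981941223), 66.42815399169922) [130.45821326 125.83285303 117.40345821]
```

Request:
carry_out:
  plan:
    - [-2,-0.35,0,0,8]
    - [-3.8,-0.69,0,0,8]
    - [-3.8,-0.69,-1,0,8]
    - [-3.8,-0.69,-1,0,8]
    - [-3.8,-0.69,-1,0,5]
    - [-3.8,-0.69,-1,0,5]
    - [-3.8,-0.69,-1,0,5]
    - [-3.8,-0.69,-1,0,5]
    - [-3.8,-0.69,-1,0,5]
  squeeze: 12

```text
clock: 12.55
position: [0.4528, -0.1619, 0.0924]
ee_rot: [-0.292, 3.122, 0.005]
force: [0.6, 0.7, -0.8]
width: 0.654
```

Request:
carry_out:
  plan:
    - [0,0,-0.15,0,5]
    - [-0.3,-0.05,-0.15,0,5]
    - [-0.58,-0.11,-0.1,0,5]
    - [-1.09,-0.2,-0.15,0,5]
    - [-1.6,-0.3,-0.25,0,5]
    - [-2.15,-0.4,-0.4,0,5]
    - [-2.62,-0.49,-0.6,0,5]
    - [-3.12,-0.58,-0.9,0,5]
    - [-3.12,-0.58,-0.9,0,5]

```text
clock: 13.45
position: [0.4215, -0.1681, 0.0838]
ee_rot: [-0.291, 3.121, 0.004]
force: [0.2, -0.0, 5.9]
width: 0.652
```

Run:
```python
from h import *
st()
a,d,K,T=cam("wrist"); covers_rim(a,cloud(d,K,T)); b,_,_,_=cam("side")
save("m2.png",np.hstack([cv2.resize(a,(400,300)),cv2.resize(b[190:310,190:350],(400,300))]))
```

```text
t 13.4 pos [ 0.4215 -0.1681  0.0838] rot [-0.291  3.121  0.004] F [ 0.2 -0.   5.9] w 0.652 q [ 0.12  0.48  0.18  2.21 -0.2   0.47  2.22]
blob [200 278 111  26] rim mean [ 0.429 -0.166  0.061] n [0.829 0.146 0.541] tilt 57.3 zrange 0.055 0.11
```

View pics/m2.png

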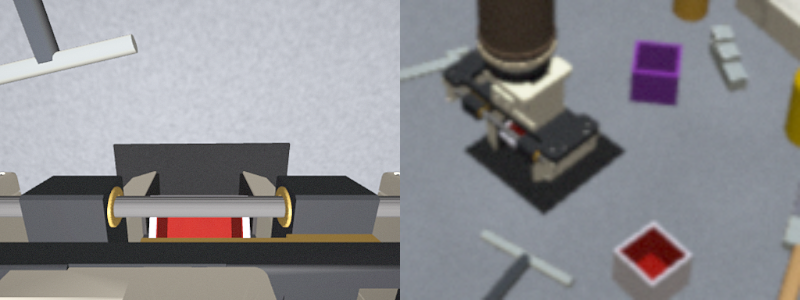

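```bash
cat >> h.py <<'E'
MC=np.array([.4635,-.1595]); W=np.array([.983,.184]); U=np.array([-.184,.983])
def matprof(cams=("side","wrist"),umax=.026,zmax=.1):
    for n in cams:
        im,d,K,T=cam(n); P=cloud(d,K,T); q=P[...,:2]-MC; w=q@W;u=q@U;z=P[...,2]
        m=(abs(u)<umax)&(abs(w)<.13)&(z>.012)&(z<zmax)
        red=redm(im)>0
        for lo in np.arange(-.13,.13,.01):
            k=m&(w>=lo)&(w<lo+.01)
            if k.sum()>4: print(n,"w",round(lo*1000),k.sum(),"z",(np.percentile(z[k],[5,50,95])*1000).round(),"red%",round(red[k].mean(),2),"rgb",im[k].mean(0).round())
E
python3 -c "
from h import *
matprof()"
```

```text
side w -80 20 z [ 95.  98. 100.] red% 0.0 rgb [104. 103. 103.]
side w -50 9 z [34. 47. 52.] red% 0.0 rgb [144. 143. 150.]
wrist w -80 1845 z [ 96.  99. 100.] red% 0.0 rgb [123. 121. 122.]
wrist w -70 176 z [ 99. 100. 100.] red% 0.0 rgb [158. 154. 154.]
wrist w -40 141 z [46. 55. 59.] red% 0.6 rgb [171. 102. 100.]
wrist w -30 153 z [31. 45. 59.] red% 0.94 rgb [119.  37.  33.]
wrist w -20 713 z [14. 16. 35.] red% 0.99 rgb [199.  60.  54.]
wrist w -10 1525 z [16. 19. 21.] red% 1.0 rgb [214.  61.  54.]
wrist w 0 10 z [20. 20. 20.] red% 1.0 rgb [221.  53.  54.]
```

Request:
carry_out:
  plan:
    - [0,0,0,0,8]
    - [0,0,0.5,0,8]
    - [0,0,0.5,0,8]
    - [1.7,0.3,0.3,0,8]
    - [3.34,0.63,-0.3,0,8]
    - [3.34,0.63,-0.3,0,5]
    - [3.34,0.63,-0.3,0,5]
    - [3.34,0.63,-0.3,0,5]
    - [3.34,0.63,-0.3,0,5]
    - [3.34,0.63,1,0,5]
    - [6,1.1,1,0,5]
    - [8.2,1.55,1,0,5]
    - [8.2,1.55,1,0,5]
    - [8.2,1.55,-0.2,0,5]
    - [8.2,1.55,-0.3,0,8]
    - [8.2,1.55,-0.3,0,8]
    - [8.2,1.55,-0.3,0,8]
    - [8.2,1.55,3,0,8]
    - [8.2,1.55,5,0,8]
  squeeze: 20

```text
clock: 15.55
position: [0.5034, -0.1529, 0.1351]
ee_rot: [-0.29, 3.122, 0.004]
force: [0.9, -0.5, 0.9]
width: 0.867
```

```bash
cat >> h.py <<'E'
def rects(im,P,z,dz=.006):
    m=(abs(P[...,2]-z)<dz).astype(np.uint8)
    n,l,s,c=cv2.connectedComponentsWithStats(m)
    for i in range(1,n):
        if s[i,4]>200:
            r=cv2.minAreaRect(P[l==i][:,:2].astype(np.float32)); q=np.array(r[0])-MC
            B=cv2.boxPoints(r)-MC
            print(s[i],np.round(r[0],4),np.round(r[1],4),round(r[2],1),"w,u",(q@W).round(4),(q@U).round(4),"wmin/max",(B@W).min().round(4),(B@W).max().round(4),im[l==i].mean(0).round())
E
python3 - <<'E'
from h import *
st(); im,d,K,T=cam("wrist"); P=cloud(d,K,T); rects(im,P,.055)
E
```

```text
t 15.6 pos [ 0.5034 -0.1529  0.1351] rot [-0.29   3.122  0.004] F [ 0.9 -0.5  0.9] w 0.867 q [ 0.03  0.47  0.23  2.   -0.17  0.68  2.12]
[ 207  199   97   51 1563] [ 0.5031 -0.1528] [0.0353 0.0602] 10.7 w,u 0.0402 -0.0007 wmin/max 0.0225 0.0579 [233. 220. 220.]
[211 278  89   9 794] [ 0.5422 -0.1454] [0.0075 0.0596] 10.2 w,u 0.08 -0.0006 wmin/max 0.076 0.0839 [220. 185. 185.]
```

Request:
carry_out:
  plan:
    - [-1.46,-0.27,0,0,8]
    - [-1.46,-0.27,-2.3,0,8]
    - [-1.46,-0.27,-2.3,0,8]
    - [-1.46,-0.27,-2.3,0,5]
    - [-1.46,-0.27,-2.3,0,5]
    - [-1.46,-0.27,-2.3,0,5]
    - [-1.46,-0.27,-2.3,0,5]
    - [-1.46,-0.27,-2.3,0,5]
  squeeze: 15

```text
clock: 16.4
position: [0.4904, -0.1561, 0.1151]
ee_rot: [-0.289, 3.117, 0.002]
force: [-1.1, 1.3, 3.9]
width: 0.647
```

Request:
carry_out:
  plan:
    - [0,0,-0.1,0,5]
    - [-0.4,-0.08,-0.1,0,5]
    - [-0.82,-0.15,-0.07,0,5]
    - [-1.23,-0.23,-0.1,0,5]
    - [-1.63,-0.31,-0.18,0,5]
    - [-2.05,-0.38,-0.28,0,5]
    - [-2.42,-0.45,-0.4,0,5]
    - [-2.42,-0.45,-0.4,0,5]

```text
clock: 17.2
position: [0.4659, -0.1609, 0.1112]
ee_rot: [-0.289, 3.117, 0.002]
force: [1.7, 0.7, 5.7]
width: 0.645
```

```bash
python3 -c "
from h import *
st();matprof()"
```

```text
t 17.2 pos [ 0.4659 -0.1609  0.1112] rot [-2.890e-01  3.117e+00  2.000e-03] F [1.7 0.7 5.7] w 0.645 q [ 0.07  0.47  0.21  2.1  -0.18  0.58  2.17]
side w -10 6 z [48. 51. 55.] red% 0.0 rgb [164. 156. 164.]
side w 0 28 z [30. 47. 54.] red% 0.0 rgb [156. 145. 152.]
side w 10 15 z [14. 40. 57.] red% 0.13 rgb [111.  84.  87.]
side w 20 7 z [15. 57. 63.] red% 0.29 rgb [122.  87.  89.]
wrist w -10 221 z [48. 49. 50.] red% 0.0 rgb [240. 239. 242.]
wrist w 0 624 z [48. 50. 51.] red% 0.09 rgb [247. 229. 230.]
wrist w 10 104 z [27. 32. 37.] red% 1.0 rgb [180.  37.  29.]
wrist w 20 158 z [13. 61. 65.] red% 0.49 rgb [199. 138. 135.]
wrist w 30 120 z [37. 54. 66.] red% 0.81 rgb [144.  65.  62.]
wrist w 40 558 z [19. 21. 41.] red% 0.96 rgb [211.  66.  60.]
wrist w 50 1202 z [22. 25. 27.] red% 1.0 rgb [224.  66.  59.]
wrist w 60 172 z [26. 27. 28.] red% 1.0 rgb [229.  64.  59.]
```

Request:
carry_out:
  plan:
    - [-0.35,-0.07,-0.3,0,5]
    - [-0.72,-0.14,-0.6,0,5]
    - [-1.0,-0.19,-0.9,0,5]
    - [-1.36,-0.26,-1.25,0,5]
    - [-1.7,-0.31,-1.6,0,5]
    - [-1.92,-0.36,-2,0,5]
    - [-2.2,-0.41,-2.4,0,5]
    - [-2.36,-0.44,-2.8,0,5]
    - [-2.36,-0.44,-2.8,0,5]

```text
clock: 18.2
position: [0.4411, -0.1654, 0.0827]
ee_rot: [-0.288, 3.12, 0.003]
force: [-2.5, -1.6, 1.3]
width: 0.652
```

```bash
python3 -c "
from h import *
st();matprof()"
```

```text
t 18.2 pos [ 0.4411 -0.1654  0.0827] rot [-2.88e-01  3.12e+00  3.00e-03] F [-2.5 -1.6  1.3] w 0.652 q [ 0.1   0.5   0.19  2.17 -0.2   0.49  2.2 ]
side w -60 25 z [ 96.  98. 100.] red% 0.0 rgb [94. 92. 90.]
side w -30 31 z [17. 20. 25.] red% 0.16 rgb [136.  96.  94.]
side w -20 11 z [18. 20. 50.] red% 0.64 rgb [120.  50.  46.]
side w -10 6 z [29. 38. 45.] red% 0.83 rgb [82. 28. 23.]
wrist w -60 2990 z [ 95.  99. 100.] red% 0.03 rgb [147. 141. 142.]
wrist w -50 550 z [ 98.  99. 100.] red% 0.0 rgb [174. 172. 172.]
wrist w -30 1008 z [18. 21. 23.] red% 0.41 rgb [223. 153. 151.]
wrist w -20 634 z [19. 21. 60.] red% 0.82 rgb [212.  86.  80.]
wrist w -10 138 z [31. 44. 56.] red% 0.96 rgb [121.  34.  30.]
wrist w 0 294 z [12. 13. 39.] red% 0.94 rgb [184.  60.  55.]
wrist w 10 73 z [12. 19. 29.] red% 1.0 rgb [146.  40.  36.]
wrist w 20 443 z [12. 14. 16.] red% 1.0 rgb [180.  46.  41.]
```

Request:
carry_out:
  plan:
    - [0,0,0,0,8]
    - [0,0,0,0,8]
    - [0,0,0,0,8]
    - [0,0,3,0,8]
    - [0,0,6,0,8]
    - [0,0,6,0,8]

```text
clock: 18.9
position: [0.4441, -0.1657, 0.146]
ee_rot: [-0.288, 3.113, -0.0]
force: [0.1, 0.3, -0.2]
width: 0.874
```

```bash
python3 -c "
from h import *
st();matprof(('wrist',),.035,.075)
im,d,K,T=cam('wrist');P=cloud(d,K,T);rects(im,P,.063,.005);save('m3.png',im)"
```

```text
t 18.9 pos [ 0.4441 -0.1657  0.146 ] rot [-0.288  3.113 -0.   ] F [ 0.1  0.3 -0.2] w 0.874 q [ 0.06  0.38  0.24  2.12 -0.16  0.64  2.16]
wrist w -30 1595 z [24. 62. 64.] red% 0.07 rgb [213. 203. 206.]
wrist w -20 1335 z [61. 63. 64.] red% 0.03 rgb [244. 240. 247.]
wrist w -10 891 z [62. 63. 64.] red% 0.0 rgb [251. 249. 255.]
wrist w 10 184 z [62. 63. 64.] red% 0.0 rgb [244. 243. 248.]
wrist w 20 515 z [62. 63. 63.] red% 0.0 rgb [248. 246. 253.]
[ 209  214   94   36 3249] [ 0.448  -0.1642] [0.0244 0.0603] 10.7 w,u -0.0161 -0.0018 wmin/max -0.0283 -0.0038 [244. 242. 248.]
[212 278  88  10 877] [ 0.484  -0.1574] [0.0091 0.0598] 11.4 w,u 0.0205 -0.0017 wmin/max 0.0155 0.0255 [248. 247. 253.]
```

View pics/m3.png

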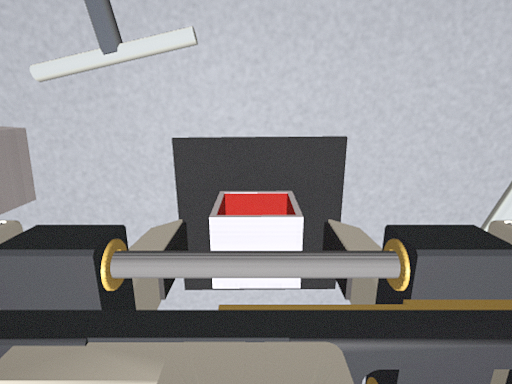

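Request:
carry_out:
  plan:
    - [-0.49,-0.09,-1,0,8]
    - [-0.49,-0.09,-2.6,0,8]
    - [-0.49,-0.09,-2.6,0,8]
    - [-0.49,-0.09,-2.6,0,5]
    - [-0.49,-0.09,-2.6,0,5]
    - [-0.49,-0.09,-2.6,0,5]
    - [-0.49,-0.09,-2.6,0,5]
    - [-0.49,-0.09,-2.6,0,5]
  squeeze: 15

```text
clock: 19.8
position: [0.4381, -0.166, 0.1178]
ee_rot: [-0.289, 3.116, 0.002]
force: [1.0, 0.1, 2.0]
width: 0.654
```

Request:
carry_out:
  plan:
    - [0,0,-0.1,0,5]
    - [-0.48,-0.09,-0.1,0,5]
    - [-0.95,-0.18,-0.1,0,5]
    - [-1.43,-0.27,-0.15,0,5]
    - [-1.9,-0.36,-0.25,0,5]
    - [-2.35,-0.44,-0.4,0,5]
    - [-2.8,-0.52,-0.6,0,5]
    - [-3.22,-0.6,-0.85,0,5]
    - [-3.64,-0.68,-1.15,0,5]
    - [-4,-0.75,-1.5,0,5]
    - [-4.38,-0.82,-1.9,0,5]
    - [-4.7,-0.88,-2.3,0,5]
    - [-5,-0.94,-2.7,0,5]
    - [-5.3,-0.99,-3.1,0,5]
    - [-5.5,-1.03,-3.5,0,5]
    - [-5.7,-1.07,-4,0,5]
    - [-5.7,-1.07,-4,0,5]

```text
clock: 21.5
position: [0.3805, -0.1766, 0.0772]
ee_rot: [-0.289, 3.117, 0.002]
force: [-2.2, -0.6, 0.5]
width: 0.655
```

```bash
python3 -c "
from h import *
st();matprof(('wrist',),.026,.09)"
```

```text
t 21.5 pos [ 0.3805 -0.1766  0.0772] rot [-2.890e-01  3.117e+00  2.000e-03] F [-2.2 -0.6  0.5] w 0.655 q [ 0.18  0.45  0.17  2.29 -0.21  0.4   2.28]
wrist w -120 221 z [88. 89. 90.] red% 0.0 rgb [109. 104. 103.]
wrist w -90 923 z [16. 20. 24.] red% 0.0 rgb [178. 171. 170.]
wrist w -80 2927 z [45. 52. 59.] red% 0.0 rgb [175. 168. 167.]
```

Request:
carry_out:
  plan:
    - [0,0,0,0,8]
    - [0,0,0,0,8]
    - [0,0,0,0,8]
    - [0,0,3,0,8]
    - [0,0,7,0,8]
    - [0,0,8,0,8]
    - [0,0,8,0,8]

```text
clock: 22.25
position: [0.3822, -0.1767, 0.1589]
ee_rot: [-0.29, 3.112, 0.0]
force: [-0.8, -0.0, 0.3]
width: 0.868
```

```bash
python3 -c "
from h import *
st()
im,d,K,T=cam('wrist');P=cloud(d,K,T);rects(im,P,.055,.012);save('m4.png',im)"
```

```text
t 22.2 pos [ 0.3822 -0.1767  0.1589] rot [-0.29   3.112  0.   ] F [-0.8 -0.   0.3] w 0.868 q [ 0.1   0.29  0.26  2.23 -0.14  0.62  2.21]
[ 214  204   84   46 3767] [ 0.3941 -0.1742] [0.0331 0.0602] 10.3 w,u -0.071 -0.0017 wmin/max -0.0877 -0.0543 [202. 201. 208.]
[216 278  79   5 392] [ 0.4356 -0.1666] [0.0052 0.0599] 11.2 w,u -0.0288 -0.0019 wmin/max -0.0317 -0.0258 [238. 236. 244.]
```

View pics/m4.png

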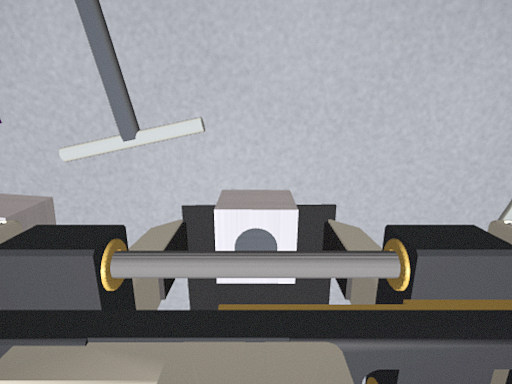

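Request:
carry_out:
  plan:
    - [2.5,0.48,0,0,8]
    - [2.5,0.48,-4,0,8]
    - [2.5,0.48,-7.4,0,8]
    - [2.5,0.48,-7.4,0,8]
    - [2.5,0.48,-7.4,0,5]
    - [2.5,0.48,-7.4,0,5]
    - [2.5,0.48,-7.4,0,5]
    - [2.5,0.48,-7.4,0,5]
    - [2.5,0.48,-7.4,0,5]
    - [2.5,0.48,-3,0,5]
    - [2.5,0.48,2,0,5]
    - [2.5,0.48,7,0,5]
    - [2.5,0.48,12,0,5]
    - [2.5,0.48,15,0,5]
    - [2.5,0.48,15,0,5]
  squeeze: 30

```text
clock: 23.8
position: [0.408, -0.1722, 0.3122]
ee_rot: [-0.289, 3.106, -0.002]
force: [0.5, -0.2, -3.0]
width: 0.652
```

Request:
carry_out:
  plan:
    - [1.5,4,0,0.05,5]
    - [3,8,0,0.1,5]
    - [4.5,12,0,0.15,5]
    - [6,16.5,0,0.2,5]
    - [7.5,21,0,0.275,5]
    - [9,25.5,0,0.275,5]
    - [10.5,30,0,0.275,5]
    - [12,34.5,0,0.275,5]
    - [13.1,39.2,0,0.275,5]
    - [13.1,39.2,0,0.275,5]
    - [13.1,39.2,0,0.275,5]

```text
clock: 24.9
position: [0.5381, 0.2208, 0.3106]
ee_rot: [-0.717, 3.038, 0.002]
force: [0.4, -1.1, -2.5]
width: 0.648
```

```bash
python3 -c "
from h import *
st()
im,d,K,T=cam('wrist');save('d1.png',im);P=cloud(d,K,T)
X=np.array([.896,.444]);Y=np.array([-.444,.896]);O=np.array([.4805,.270])
q=P[...,:2]-O;x=q@X;y=q@Y;z=P[...,2]
m=(abs(z-.161)<.006)&(x<0)&(x>-.12);print('front top x',np.percentile(x[m],[2,50,98]),'y',np.percentile(y[m],[1,99]))
m=(abs(z-.097)<.006)&(abs(x)<.1);print('floor x',np.percentile(x[m],[1,99]),'y',np.percentile(y[m],[1,99]),m.sum(),np.median(z[m]))
im,d,K,T=cam('top');P=cloud(d,K,T)
q=P[...,:2]-O;x=q@X;y=q@Y;z=P[...,2]
m=(abs(z-.161)<.012)&(x<0)&(x>-.12)&(abs(y)<.2);print('front top x',np.percentile(x[m],[2,50,98]),'y',np.percentile(y[m],[1,99]))
rects(im,P,.052,.01)
"
```

```text
t 24.9 pos [0.5381 0.2208 0.3106] rot [-7.170e-01  3.038e+00  2.000e-03] F [ 0.4 -1.1 -2.5] w 0.648 q [-0.51  0.34  0.03  1.67 -0.01  1.11  1.56]
front top x [-0.05848934 -0.05136579 -0.04416392] y [-0.18658394  0.12824925]
floor x [-0.03545807  0.08491113] y [-0.17253073  0.16485691] 30796 0.09677891481919554
front top x [-0.05659106 -0.04701216 -0.01100287] y [-0.18885061  0.17751136]
[ 268   41   70   69 3269] [ 0.9505 -0.1998] [0.2449 0.2397] 0.1 w,u 0.4713 -0.1292 wmin/max 0.3291 0.6135 [159. 155. 150.]
[ 10 138  15  60 209] [0.626  0.7858] [0.0324 0.2063] 82.7 w,u 0.3337 0.8993 wmin/max 0.2305 0.4368 [67. 33. 11.]
[468 145  24  47 281] [ 0.623 -0.788] [0.077  0.1578] 84.1 w,u 0.0411 -0.6472 wmin/max -0.0455 0.1277 [120. 123. 123.]
[  4 217   8  64 206] [0.3517 0.785 ] [0.2082 0.01  ] 0.1 w,u 0.0639 0.949 wmin/max -0.0394 0.1672 [ 8. 24. 55.]
```

View pics/d1.png

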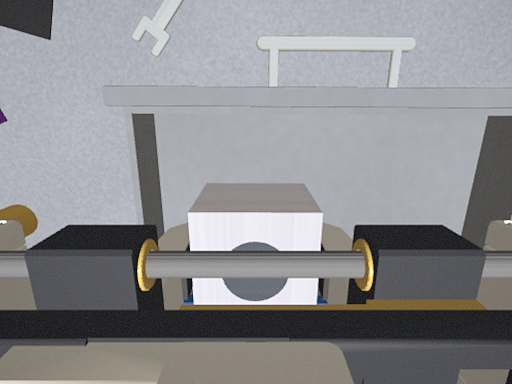

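Request:
carry_out:
  plan:
    - [0,0,-4,0,5]
    - [0,0,-8,0,5]
    - [0,0,-11,0,5]
    - [0,0,-12.5,0,5]
    - [0,0,-13.1,0,5]
    - [0,0,-13.1,0,5]
    - [0,0,-13.1,0,5]
    - [0,0,-13.1,0,7.5]
    - [0,0,-13.1,0,7.5]
    - [0,0,-13.1,0,7.5]
    - [0,0,-10,0,7.5]
    - [0,0,-5,0,7.5]
    - [0,0,0,0,7.5]
    - [0,0,0,0,7.5]

```text
clock: 26.4
position: [0.5413, 0.2195, 0.3189]
ee_rot: [-0.708, 3.028, 0.006]
force: [0.3, -0.4, -0.0]
width: 0.82
```

```bash
python3 -c "
from h import *
st()
im,d,K,T=cam('wrist');P=cloud(d,K,T);rects(im,P,.149,.006)
im,d,K,T=cam('top');P=cloud(d,K,T);rects(im[:,250:420],P[:,250:420],.052,.008)
"
```

```text
t 26.4 pos [0.5413 0.2195 0.3189] rot [-0.708  3.028  0.006] F [ 0.3 -0.4 -0. ] w 0.82 q [-0.5   0.33  0.03  1.66 -0.01  1.11  1.56]
[ 129  102  383  134 4074] [0.4677 0.223 ] [0.1162 0.3461] 46.3 w,u 0.0745 0.3752 wmin/max -0.0738 0.2228 [163. 165. 170.]
[ 221  151   67   64 4087] [0.5402 0.2182] [0.0607 0.0602] 26.3 w,u 0.1449 0.3572 wmin/max 0.1075 0.1823 [211. 211. 219.]
[496 164  16  56 462] [0.4431 0.4353] [0.0544 0.0072] 32.8 w,u 0.0894 0.5884 wmin/max 0.0629 0.1159 [98. 97. 98.]
[  18   41   70   69 2227] [ 0.9511 -0.2002] [0.2435 0.2405] 0.1 w,u 0.4718 -0.1298 wmin/max 0.3301 0.6135 [158. 154. 149.]
```

Request:
carry_out:
  plan:
    - [-0.6,-4.3,0,-0.14,7.8]
    - [-1.2,-8.6,0,-0.28,8.2]
    - [-1.9,-12.9,0,-0.41,8.2]
    - [-2.5,-17.2,0,-0.55,8.2]
    - [-3.1,-21.5,0,-0.68,8.2]
    - [-3.7,-25.8,0,-0.82,8.2]
    - [-4.4,-30,0,-0.95,8.2]
    - [-5,-34.3,0,-1.09,8.2]
    - [-5.6,-38.6,0,-1.23,8.2]
    - [-6.2,-42.9,0,-1.36,8.2]
    - [-6.8,-47.2,0,-1.5,8.2]
    - [-7.5,-51.5,0,-1.64,8.2]
    - [-8.1,-55.8,-2,-1.77,8.2]
    - [-8.7,-60.1,-5,-1.908,8.2]
    - [-8.7,-60.1,-5,-1.908,8.2]
    - [-8.7,-60.1,-5,-1.908,8.2]

```text
clock: 28.1
position: [0.4506, -0.3828, 0.2609]
ee_rot: [2.076, 2.343, -0.032]
force: [-0.1, -0.0, -0.7]
width: 0.898
```

```bash
python3 -c "
from h import *
st()
im,d,K,T=cam('wrist');P=cloud(d,K,T);rects(im,P,.052,.006)
"
```

```text
t 28.1 pos [ 0.4506 -0.3828  0.2609] rot [ 2.076  2.343 -0.032] F [-0.1 -0.  -0.7] w 0.898 q [ 0.17  0.44  0.62  1.74 -0.27  1.03  1.  ]
[ 232  146   58   57 1056] [ 0.4528 -0.3813] [0.06   0.0606] 6.6 w,u -0.0513 -0.216 wmin/max -0.0833 -0.0192 [216. 199. 205.]
[124 178  74  54 794] [ 0.3491 -0.4367] [0.0613 0.0601] 28.6 w,u -0.1634 -0.2515 wmin/max -0.2018 -0.125 [165.  89. 189.]
```

Request:
carry_out:
  plan:
    - [0.2,0.15,-5,0,8.2]
    - [0.2,0.15,-10,0,8.2]
    - [0.2,0.15,-14,0,8.2]
    - [0.2,0.15,-17,0,8.2]
    - [0.2,0.15,-18.4,0,8.2]
    - [0.2,0.15,-18.4,0,8.2]
    - [0.2,0.15,-18.4,0,5]
    - [0.2,0.15,-18.4,0,5]
    - [0.2,0.15,-18.4,0,5]
    - [0.2,0.15,-18.4,0,5]
    - [0.2,0.15,-18.4,0,5]
    - [0.2,0.15,-15,0,5]
    - [0.2,0.15,-12,0,5]
    - [0.2,0.15,-12,0,5]
  squeeze: 25

```text
clock: 29.55
position: [0.4551, -0.382, 0.1458]
ee_rot: [2.069, 2.339, -0.029]
force: [0.4, -0.6, -2.5]
width: 0.651
```

Request:
carry_out:
  plan:
    - [0.5,2.1,0,0.149,5]
    - [1,4.2,0,0.298,5]
    - [1.5,6.3,0,0.447,5]
    - [2,8.4,0,0.596,5]
    - [2.5,10.5,0,0.745,5]
    - [2.9,12.6,0,0.89,5]
    - [3.4,14.7,0,1.04,5]
    - [3.9,16.8,0,1.19,5]
    - [4.4,18.9,0,1.34,5]
    - [4.9,21,0,1.49,5]
    - [5.3,23.1,0,1.634,5]
    - [5.3,23.1,0,1.634,5]
    - [5.3,23.1,-3,1.634,5]
    - [5.3,23.1,-5.5,1.634,5]
    - [5.3,23.1,-6.5,1.634,5]
    - [5.3,23.1,-6.5,1.634,5]
    - [5.3,23.1,-6.5,1.634,8]
    - [5.3,23.1,-6.5,1.634,8]
    - [5.3,23.1,-3,1.634,8]
    - [5.3,23.1,-1,1.634,8]

```text
clock: 31.55
position: [0.5084, -0.1513, 0.1376]
ee_rot: [-0.288, 3.101, 0.001]
force: [1.1, -0.7, 0.5]
width: 0.867
```

```bash
python3 -c "
from h import *
st()
im,d,K,T=cam('wrist');P=cloud(d,K,T);rects(im,P,.055,.006)
p=arm.observe()['position'][:2]-MC;print('tcp w,u',p@W,p@U)
"
```

```text
t 31.6 pos [ 0.5084 -0.1513  0.1376] rot [-2.880e-01  3.101e+00  1.000e-03] F [ 1.1 -0.7  0.5] w 0.867 q [ 0.14  0.46  0.07  1.99 -0.06  0.66  2.01]
[ 207  173   98   77 2006] [ 0.5021 -0.1524] [0.0523 0.0604] 10.0 w,u 0.0393 -0.0002 wmin/max 0.0128 0.0657 [236. 220. 220.]
tcp w,u 0.04699809713443258 -0.0007708157386014658
```

Request:
carry_out:
  plan:
    - [-1.5,-0.28,0,0,8]
    - [-3.02,-0.56,0,0,8]
    - [-3.02,-0.56,-2.5,0,8]
    - [-3.02,-0.56,-2.5,0,8]
    - [-3.02,-0.56,-2.5,0,5]
    - [-3.02,-0.56,-2.5,0,5]
    - [-3.02,-0.56,-2.5,0,5]
    - [-3.02,-0.56,-2.5,0,5]
    - [-3.02,-0.56,-2.5,0,5]
  squeeze: 15

```text
clock: 32.5
position: [0.48, -0.1572, 0.1158]
ee_rot: [-0.287, 3.096, -0.001]
force: [-0.6, 1.0, 5.7]
width: 0.645
```

Request:
carry_out:
  plan:
    - [0,0,-0.1,0,5]
    - [-0.4,-0.08,-0.1,0,5]
    - [-0.82,-0.15,-0.07,0,5]
    - [-1.23,-0.23,-0.1,0,5]
    - [-1.63,-0.31,-0.18,0,5]
    - [-2.05,-0.38,-0.28,0,5]
    - [-2.42,-0.45,-0.45,0,5]
    - [-2.77,-0.52,-0.7,0,5]
    - [-3.14,-0.59,-1,0,5]
    - [-3.42,-0.64,-1.3,0,5]
    - [-3.78,-0.71,-1.65,0,5]
    - [-4.12,-0.76,-2,0,5]
    - [-4.34,-0.81,-2.4,0,5]
    - [-4.62,-0.86,-2.8,0,5]
    - [-4.78,-0.89,-3.2,0,5]
    - [-4.78,-0.89,-3.2,0,5]

```text
clock: 34.1
position: [0.4305, -0.1666, 0.0833]
ee_rot: [-0.286, 3.099, -0.0]
force: [-1.9, -1.4, 1.2]
width: 0.652
```

```bash
python3 -c "
from h import *
st();matprof(('wrist',))"
```

```text
t 34.1 pos [ 0.4305 -0.1666  0.0833] rot [-0.286  3.099 -0.   ] F [-1.9 -1.4  1.2] w 0.652 q [ 0.22  0.47  0.05  2.19 -0.07  0.45  2.09]
wrist w -70 3616 z [ 95.  99. 100.] red% 0.03 rgb [150. 145. 145.]
wrist w -60 185 z [98. 99. 99.] red% 0.0 rgb [160. 156. 156.]
wrist w -40 1027 z [18. 21. 22.] red% 0.37 rgb [216. 149. 147.]
wrist w -30 661 z [19. 20. 59.] red% 0.88 rgb [211.  76.  70.]
wrist w -20 132 z [32. 45. 56.] red% 0.96 rgb [119.  33.  29.]
wrist w -10 164 z [12. 23. 41.] red% 0.93 rgb [154.  51.  47.]
wrist w 0 77 z [12. 20. 30.] red% 1.0 rgb [138.  38.  34.]
wrist w 10 563 z [12. 15. 17.] red% 1.0 rgb [177.  46.  40.]
```

Same signature as the first roll. Release and look.

Request:
carry_out:
  plan:
    - [0,0,0,0,8]
    - [0,0,0,0,8]
    - [0,0,0,0,8]
    - [0,0,3,0,8]
    - [0,0,6,0,8]
    - [0,0,6,0,8]

```text
clock: 34.75
position: [0.4331, -0.1669, 0.1466]
ee_rot: [-0.286, 3.092, -0.003]
force: [0.7, 0.8, -0.4]
width: 0.874
```

```bash
python3 -c "
from h import *
st()
im,d,K,T=cam('wrist');P=cloud(d,K,T);rects(im,P,.063,.005)
p=arm.observe()['position'][:2]-MC;print('tcp w,u',p@W,p@U)"
```

```text
t 34.8 pos [ 0.4331 -0.1669  0.1466] rot [-2.860e-01  3.092e+00 -3.000e-03] F [ 0.7  0.8 -0.4] w 0.874 q [ 0.21  0.36  0.07  2.15 -0.06  0.6   2.07]
[ 210  211   94   39 3482] [ 0.4394 -0.1651] [0.0267 0.0601] 10.6 w,u -0.0247 -0.0011 wmin/max -0.0381 -0.0114 [243. 240. 247.]
[213 278  87   6 515] [ 0.476  -0.1583] [0.006  0.0596] 11.3 w,u 0.0125 -0.0012 wmin/max 0.0091 0.0158 [246. 244. 251.]
tcp w,u -0.03184566161393365 -0.0012763345122660955
```

Request:
carry_out:
  plan:
    - [2.16,0.4,0,0,8]
    - [2.16,0.4,-4,0,8]
    - [2.16,0.4,-6.1,0,8]
    - [2.16,0.4,-6.1,0,8]
    - [2.16,0.4,-6.1,0,5]
    - [2.16,0.4,-6.1,0,5]
    - [2.16,0.4,-6.1,0,5]
    - [2.16,0.4,-6.1,0,5]
    - [2.16,0.4,-6.1,0,5]
    - [2.16,0.4,-5.2,0,5]
    - [3.5,0.65,-5.2,0,5]
    - [5.1,0.95,-5.2,0,5]
    - [5.1,0.95,-5.2,0,5]
    - [5.1,0.95,-6,0,5]
    - [5.1,0.95,-6,0,5]
    - [5.1,0.95,-6,0,8]
    - [5.1,0.95,-6,0,8]
    - [5.1,0.95,-6,0,8]
    - [5.1,0.95,-2,0,8]
    - [5.1,0.95,0,0,8]

```text
clock: 36.8
position: [0.4836, -0.1574, 0.1467]
ee_rot: [-0.286, 3.094, -0.003]
force: [0.1, -0.6, 1.0]
width: 0.869
```

```bash
python3 -c "
from h import *
st()
im,d,K,T=cam('wrist');P=cloud(d,K,T);rects(im,P,.063,.005)
p=arm.observe()['position'][:2]-MC;print('tcp w,u',p@W,p@U)"
```

```text
t 36.8 pos [ 0.4836 -0.1574  0.1467] rot [-2.860e-01  3.094e+00 -3.000e-03] F [ 0.1 -0.6  1. ] w 0.869 q [ 0.16  0.41  0.07  2.05 -0.06  0.65  2.03]
[ 208  179   96   71 6614] [ 0.4792 -0.1582] [0.0488 0.0603] 10.6 w,u 0.0157 -0.0016 wmin/max -0.0087 0.0402 [238. 235. 243.]
tcp w,u 0.021388483797863747 -0.002190345672123684
```

Request:
carry_out:
  plan:
    - [-1.3,-0.25,0,0,8]
    - [-2.66,-0.5,0,0,8]
    - [-2.66,-0.5,-2.7,0,8]
    - [-2.66,-0.5,-2.7,0,8]
    - [-2.66,-0.5,-2.7,0,5]
    - [-2.66,-0.5,-2.7,0,5]
    - [-2.66,-0.5,-2.7,0,5]
    - [-2.66,-0.5,-2.7,0,5]
    - [-2.66,-0.5,-2.7,0,5]
  squeeze: 15

```text
clock: 37.75
position: [0.4584, -0.1627, 0.1226]
ee_rot: [-0.286, 3.089, -0.005]
force: [-0.9, 0.8, 2.7]
width: 0.648
```

Request:
carry_out:
  plan:
    - [0,0,-0.1,0,5]
    - [-0.48,-0.09,-0.1,0,5]
    - [-0.95,-0.18,-0.1,0,5]
    - [-1.43,-0.27,-0.15,0,5]
    - [-1.9,-0.36,-0.25,0,5]
    - [-2.35,-0.44,-0.4,0,5]
    - [-2.8,-0.52,-0.6,0,5]
    - [-3.22,-0.6,-0.85,0,5]
    - [-3.64,-0.68,-1.15,0,5]
    - [-4,-0.75,-1.5,0,5]
    - [-4.38,-0.82,-1.9,0,5]
    - [-4.7,-0.88,-2.3,0,5]
    - [-5,-0.94,-2.7,0,5]
    - [-5.3,-0.99,-3.1,0,5]
    - [-5.5,-1.03,-3.5,0,5]
    - [-5.7,-1.07,-4,0,5]
    - [-5.7,-1.07,-4,0,5]

```text
clock: 39.45
position: [0.4007, -0.1735, 0.082]
ee_rot: [-0.285, 3.09, -0.004]
force: [-1.0, 0.1, -0.7]
width: 0.65
```

Request:
carry_out:
  plan:
    - [0,0,0,0,8]
    - [0,0,0,0,8]
    - [0,0,0,0,8]
    - [0,0,3,0,8]
    - [0,0,7,0,8]
    - [0,0,8,0,8]
    - [0,0,8,0,8]

```text
clock: 40.15
position: [0.402, -0.1737, 0.1636]
ee_rot: [-0.285, 3.086, -0.007]
force: [-0.2, 0.2, -0.6]
width: 0.87
```

```bash
python3 -c "
from h import *
st()
im,d,K,T=cam('wrist');P=cloud(d,K,T);rects(im,P,.055,.012);save('m5.png',im)
p=arm.observe()['position'][:2]-MC;print('tcp w,u',p@W,p@U)"
```

```text
t 40.1 pos [ 0.402  -0.1737  0.1636] rot [-0.285  3.086 -0.007] F [-0.2  0.2 -0.6] w 0.87 q [ 0.24  0.29  0.07  2.19 -0.06  0.62  2.1 ]
[ 215  198   83   52 4155] [ 0.4167 -0.171 ] [0.0388 0.0604] 10.9 w,u -0.0482 -0.0027 wmin/max -0.0677 -0.0286 [203. 202. 209.]
tcp w,u -0.06382939290344153 -0.002230068662860416
```

View pics/m5.png

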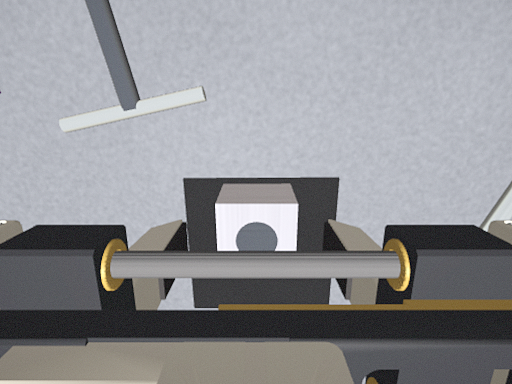

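Request:
carry_out:
  plan:
    - [2.56,0.48,0,0,8]
    - [2.56,0.48,-4,0,8]
    - [2.56,0.48,-7.8,0,8]
    - [2.56,0.48,-7.8,0,8]
    - [2.56,0.48,-7.8,0,5]
    - [2.56,0.48,-7.8,0,5]
    - [2.56,0.48,-7.8,0,5]
    - [2.56,0.48,-7.8,0,5]
    - [2.56,0.48,-7.8,0,5]
    - [2.56,0.48,-3,0,5]
    - [2.56,0.48,2,0,5]
    - [2.56,0.48,7,0,5]
    - [2.56,0.48,12,0,5]
    - [2.56,0.48,15,0,5]
    - [2.56,0.48,15,0,5]
  squeeze: 30

```text
clock: 41.7
position: [0.4283, -0.1692, 0.3173]
ee_rot: [-0.284, 3.08, -0.01]
force: [0.1, -0.8, -1.8]
width: 0.65
```

Request:
carry_out:
  plan:
    - [0.4,4.5,0,0.05,5]
    - [0.8,9,0,0.1,5]
    - [1.2,13.5,0,0.15,5]
    - [1.6,18,0,0.2,5]
    - [2,22.5,0,0.275,5]
    - [2.4,27,0,0.275,5]
    - [2.8,31.5,0,0.275,5]
    - [3.2,36,0,0.275,5]
    - [3.6,40.5,0,0.275,5]
    - [4,45,0,0.275,5]
    - [4.3,49,0,0.275,5]
    - [4.6,51.9,0,0.275,5]
    - [4.6,51.9,0,0.275,5]
    - [4.6,51.9,0,0.275,5]

```text
clock: 43.1
position: [0.4736, 0.3497, 0.3159]
ee_rot: [-0.706, 3.013, -0.001]
force: [0.1, -0.9, -1.7]
width: 0.654
```

```bash
python3 -c "
from h import *
st()
im,d,K,T=cam('wrist');P=cloud(d,K,T);rects(im,P,.149,.006)
s=arm.observe();M=R.from_rotvec(s['ee_rot']).as_matrix();print('tool z',M[:,2],'yaw u',np.degrees(np.arctan2(M[1,1],M[0,1])))
m=(P[...,2]>.2)&(P[...,2]<.25)
rects(im,P,np.nanmedian(P[...,2][m]),.008)"
```

```text
t 43.1 pos [0.4736 0.3497 0.3159] rot [-7.060e-01  3.013e+00 -1.000e-03] F [ 0.1 -0.9 -1.7] w 0.654 q [-0.54  0.36 -0.27  1.65  0.13  1.12  1.18]
[   0  103  373  137 3879] [0.4373 0.2852] [0.1176 0.3333] 5.1 w,u 0.056 0.4419 wmin/max -0.0184 0.1304 [140. 143. 148.]
[  59  152   78   64 4229] [0.5402 0.2181] [0.0606 0.062 ] 26.2 w,u 0.1449 0.3571 wmin/max 0.1074 0.1824 [186. 186. 194.]
tool z [ 0.04622192  0.00966413 -0.99888445] yaw u 116.27581631559997
[202 178 107   9 774] [0.4475 0.3361] [0.0012 0.0603] 26.7 w,u 0.0755 0.4901 wmin/max 0.0665 0.0844 [130. 124. 123.]
```

Request:
carry_out:
  plan:
    - [0,0,-4,0,5]
    - [0,0,-8,0,5]
    - [0,0,-11,0,5]
    - [0,0,-13,0,5]
    - [0,0,-13.6,0,5]
    - [0,0,-13.6,0,5]
    - [0,0,-13.6,0,5]
    - [0,0,-13.6,0,7.5]
    - [0,0,-13.6,0,7.5]
    - [0,0,-13.6,0,7.5]
    - [0,0,-10,0,7.5]
    - [0,0,-5,0,7.5]
    - [0,0,0,0,7.5]
    - [0,0,0,0,7.5]

```text
clock: 44.55
position: [0.4759, 0.3509, 0.3239]
ee_rot: [-0.701, 3.003, 0.007]
force: [0.3, -0.1, -0.3]
width: 0.812
```

```bash
python3 -c "
from h import *
st()
im,d,K,T=cam('wrist');P=cloud(d,K,T);rects(im,P,.149,.004);save('d2.png',im)
im,d,K,T=cam('top');save('top2.png',im)
im2,_,_,_=cam('side');save('ts.png',np.hstack([cv2.resize(im,(400,300)),cv2.resize(im2,(400,300))]))"
```

```text
t 44.5 pos [0.4759 0.3509 0.3239] rot [-0.701  3.003  0.007] F [ 0.3 -0.1 -0.3] w 0.812 q [-0.53  0.35 -0.28  1.64  0.13  1.12  1.18]
[   0  101  370  126 3523] [0.4929 0.2894] [0.1172 0.3187] 26.1 w,u 0.1115 0.4359 wmin/max 0.0123 0.2106 [161. 163. 169.]
[ 220  145   67   62 3944] [0.4746 0.3473] [0.0601 0.0602] 26.4 w,u 0.1041 0.4962 wmin/max 0.067 0.1413 [209. 209. 217.]
[  63  149   75   62 3920] [0.5428 0.2196] [0.0603 0.0617] 26.3 w,u 0.1477 0.358 wmin/max 0.1104 0.1851 [207. 207. 215.]
```

View pics/d2.png

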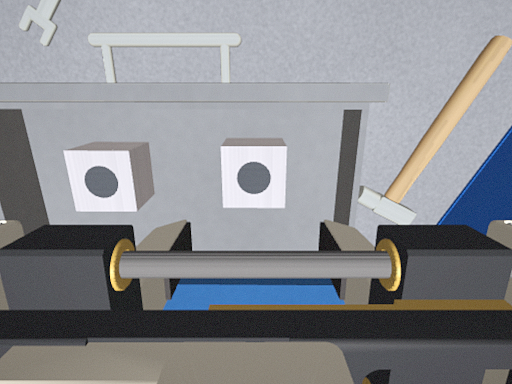

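View pics/ts.png

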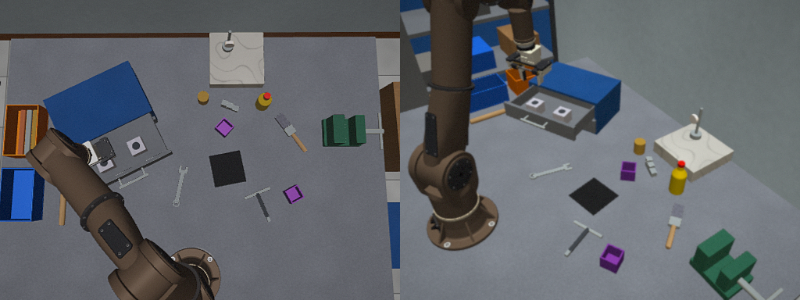

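```bash
python3 -c "
from h import *
im,d,K,T=cam('wrist');P=cloud(d,K,T)
m=(abs(P[...,2]-.140)<.004).astype(np.uint8);m[60:]=0;m[:25]=0
p=P[m>0];print(len(p),p.mean(0),cv2.minAreaRect(p[:,:2].astype(np.float32)))
X=np.array([.896,.444]);Y=np.array([-.444,.896]);q=p[:,:2];print(np.percentile(q@X,[2,25,50,75,98]),np.percentile(q@Y,[2,98]))"
```

```text
2307 [0.40251497 0.22883066 0.13984601] ((0.40488409996032715, 0.2284010648727417), (0.017192929983139038, 0.12975269556045532), 26.194934844970703)
[0.45663353 0.45937808 0.46225459 0.4648822  0.47105787] [-0.03511141  0.08655706]
```

Request:
carry_out:
  plan:
    - [-1,-2,0,-0.14,6]
    - [-2,-4,0,-0.28,5]
    - [-3,-6,0,-0.42,4]
    - [-4,-7.5,0,-0.56,3]
    - [-5,-9,0,-0.7,2.3]
    - [-6,-10.5,0,-0.84,2.3]
    - [-7.3,-12.3,0,-0.98,2.3]
    - [-7.3,-12.3,0,-1.12,2.3]
    - [-7.3,-12.3,0,-1.26,2.3]
    - [-7.3,-12.3,0,-1.4,2.3]
    - [-7.3,-12.3,0,-1.571,2.3]
    - [-7.3,-12.3,0,-1.571,2.3]
    - [-7.3,-12.3,0,-1.571,2.3]

```text
clock: 46.05
position: [0.4003, 0.2251, 0.3144]
ee_rot: [1.637, 2.645, -0.055]
force: [0.0, -0.0, -0.0]
width: 0.255
```

```bash
python3 -c "
from h import *
st()
s=arm.observe();M=R.from_rotvec(s['ee_rot']).as_matrix();print('tool z',M[:,2],'yaw u',np.degrees(np.arctan2(M[1,1],M[0,1])), 'tip if TCP z .19',s['position']+.05*M[:,2])
im,d,K,T=cam('wrist');P=cloud(d,K,T)
X=np.array([.896,.444]);Y=np.array([-.444,.896]);x=P[...,:2]@X;y=P[...,:2]@Y
m=(abs(P[...,2]-.140)<.004)&(x>.42)&(x<.475)
print(m.sum(),np.percentile(x[m],[2,25,50,75,98]),np.percentile(y[m],[2,98]))
t=s['position'];print('tcp x y',t[:2]@X,t[:2]@Y)"
```

```text
t 46.0 pos [0.4003 0.2251 0.3144] rot [ 1.637  2.645 -0.055] F [ 0. -0. -0.] w 0.255 q [-0.62  0.16 -0.05  1.91  0.05  1.1  -0.22]
tool z [ 0.0071697  -0.04636721 -0.99889873] yaw u 26.457241561172818 tip if TCP z .19 [0.40064744 0.22273514 0.26448713]
1642 [0.45586087 0.45865284 0.4615716  0.46449301 0.47276494] [-0.03344478  0.08786461]
tcp x y 0.45858266006030357 0.023919644366254017
```

Request:
carry_out:
  plan:
    - [0.27,0.13,0,0,2.3]
    - [0.27,0.13,-4,0,2.3]
    - [0.27,0.13,-8,0,2.3]
    - [0.27,0.13,-10.5,0,2.3]
    - [0.27,0.13,-12,0,2.3]
    - [0.27,0.13,-12.5,0,2.3]
    - [0.27,0.13,-12.5,0,2.3]
    - [0.27,0.13,-12.5,0,0.5]
    - [0.27,0.13,-12.5,0,0.5]
    - [0.27,0.13,-12.5,0,0.5]
    - [0.27,0.13,-12.5,0,0.5]
  squeeze: 20

```text
clock: 47.2
position: [0.4036, 0.2268, 0.1905]
ee_rot: [1.636, 2.644, -0.052]
force: [0.1, -0.3, 6.3]
width: 0.112
```

Request:
carry_out:
  plan:
    - [0.5,0.25,0,0,0.5]
    - [1.2,0.6,0,0,0.5]
    - [2.1,1.04,0,0,0.5]
    - [3.1,1.54,0,0,0.5]
    - [4.1,2.03,0,0,0.5]
    - [5.1,2.53,0,0,0.5]
    - [6.1,3.02,0,0,0.5]
    - [7.1,3.52,0,0,0.5]
    - [8.1,4.01,0,0,0.5]
    - [9.1,4.51,0,0,0.5]
    - [10.1,5,0,0,0.5]
    - [11.1,5.5,0,0,0.5]
    - [12,5.95,0,0,0.5]
    - [12.8,6.35,0,0,0.5]
    - [13.4,6.65,0,0,0.5]
    - [13.9,6.9,0,0,0.5]
    - [14.2,7.05,0,0,0.5]
    - [14.3,7.1,0,0,0.5]
    - [14.3,7.1,0,0,0.5]

```text
clock: 49.1
position: [0.5476, 0.2977, 0.1907]
ee_rot: [1.636, 2.643, -0.051]
force: [1.6, -2.4, 4.3]
width: 0.107
```

Request:
carry_out:
  plan:
    - [0.2,0.1,0,0,0.5]
    - [0.4,0.2,0,0,0.5]
    - [0.4,0.2,0,0,0.5]

```text
clock: 49.4
position: [0.552, 0.2999, 0.1907]
ee_rot: [1.636, 2.643, -0.05]
force: [1.4, -1.7, 3.7]
width: 0.113
```

Request:
carry_out:
  plan:
    - [0.3,0.15,0,0,0.5]
    - [0.6,0.3,0,0,0.5]
    - [0.9,0.45,0,0,0.5]
    - [0.9,0.45,0,0,0.5]

```text
clock: 49.8
position: [0.5569, 0.3024, 0.1903]
ee_rot: [1.639, 2.647, -0.065]
force: [-18.6, -12.9, 21.5]
width: 0.112
```

```bash
python3 -c "
from h import *
st()
im,d,K,T=cam('wrist');save('e1.png',im);P=cloud(d,K,T)
X=np.array([.896,.444]);Y=np.array([-.444,.896]);x=P[...,:2]@X;y=P[...,:2]@Y;z=P[...,2]
for a,b in [(.134,.144),(.155,.167),(.170,.180)]:
    m=(z>a)&(z<b)&(x>.5)&(x<.8);print(a,m.sum(),np.percentile(x[m],[1,5,25,50,75,99]).round(4) if m.any() else '')"
```

```text
t 49.8 pos [0.5569 0.3024 0.1903] rot [ 1.639  2.647 -0.065] F [-18.6 -12.9  21.5] w 0.112 q [-0.59  0.55 -0.02  1.65  0.06  0.97 -0.18]
0.134 5514 [0.6227 0.6259 0.6295 0.634  0.6569 0.6659]
0.155 10598 [0.6398 0.6657 0.6684 0.673  0.6776 0.681 ]
0.17 33587 [0.6802 0.6811 0.6902 0.7004 0.7105 0.7256]
```

View pics/e1.png

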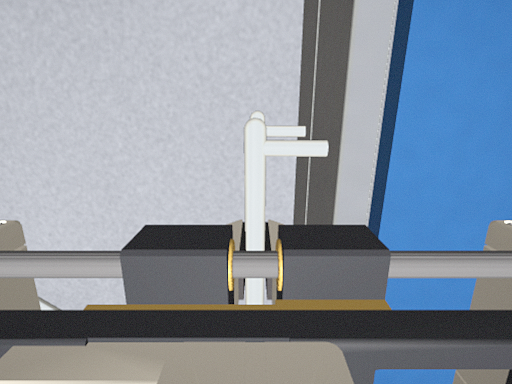

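Request:
carry_out:
  plan:
    - [0,0,0,0,2]
    - [0,0,0,0,2.2]
    - [0,0,0,0,2.2]
    - [0,0,3,0,2.2]
    - [0,0,7,0,2.2]
    - [0,0,12,0,2.2]
    - [0,0,12,0,2.2]

```text
clock: 50.55
position: [0.5594, 0.3044, 0.3175]
ee_rot: [1.636, 2.644, -0.048]
force: [1.4, 0.0, -0.3]
width: 0.238
```

```bash
python3 -c "
from h import *
st()
im,d,K,T=cam('wrist');P=cloud(d,K,T)
X=np.array([.896,.444]);Y=np.array([-.444,.896]);x=P[...,:2]@X;y=P[...,:2]@Y;z=P[...,2]
for a,b in [(.134,.144),(.155,.167),(.170,.180)]:
    m=(z>a)&(z<b)&(x>.5)&(x<.8);print(a,m.sum(),np.percentile(x[m],[1,5,25,50,75,99]).round(4) if m.any() else '')
# lower drawer (shut) face vs. upper face, handles from wrist
for n in ('side',):
  im,d,K,T=cam(n);P=cloud(d,K,T);x=P[...,:2]@X;y=P[...,:2]@Y;z=P[...,2]
  save('e2.png',cv2.resize(im[70:180,120:300],None,fx=4,fy=4))
  for lo,hi in [(.03,.075),(.105,.155)]:
    m=(z>lo)&(z<hi)&(abs(y-.03)<.16)&(x>.6)&(x<.75); print(lo,m.sum(),np.percentile(x[m],[5,25,50,75,95]).round(4))
"
```

```text
t 50.5 pos [0.5594 0.3044 0.3175] rot [ 1.636  2.644 -0.048] F [ 1.4  0.  -0.3] w 0.238 q [-0.59  0.44 -0.02  1.49  0.05  1.22 -0.16]
0.134 2193 [0.6248 0.6255 0.6289 0.6327 0.6439 0.6656]
0.155 4501 [0.6653 0.6657 0.6688 0.6729 0.677  0.6806]
0.17 36914 [0.681  0.6861 0.7115 0.7433 0.7735 0.7989]
0.03 729 [0.6266 0.6629 0.6651 0.6676 0.6704]
0.105 868 [0.6275 0.663  0.6656 0.6677 0.6707]
```

View pics/e2.png

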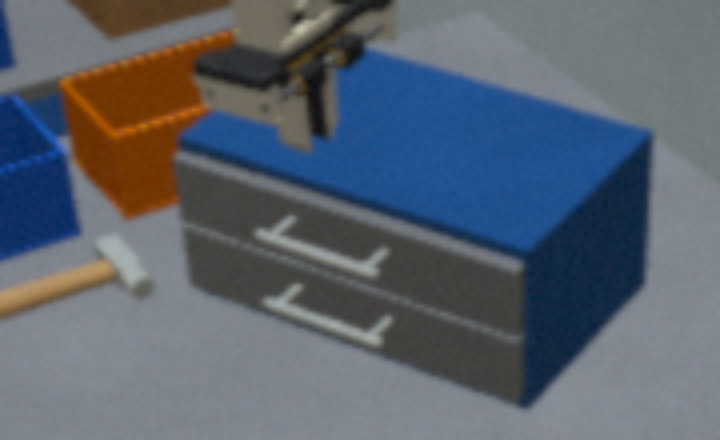

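Upper and lower drawer faces are flush (0.6656 and 0.6651), and the tool is clear of everything. Handing in.

```bash
python3 -c "
from cell import arm
print(arm.sign_off())"
```

```text
the job is handed in; nothing more can be done
None
```

The job is handed in: both red housing covers are in the top drawer, open side down, and the drawer is pushed fully shut. Only two red covers were found in the camera images. The sign-off gave no verdict.

**What I did:**
- I pulled the drawer open by its handle.
- I carried each cover to the mat and rolled it over its edge twice with a light fingertip grip.
- I set the two covers side by side on the drawer floor, then pushed the drawer shut by its handle.

**Last checks:**
- **Covers before closing:** both lay flat, open side down and separate. Their tops were at about 0.149 m, which matches the floor height plus the 52 mm cover height.
- **Drawer:** it met its end stop at about 22 N, and its face is flush with the lower drawer's to within about 1 mm.
- **Robot:** the gripper is about 8 cm clear of the chest top and touches nothing.
- **Other things on the bench:** they looked unmoved in the pictures taken before I closed the drawer.

**What went wrong or disagreed:**
- My first method, letting a loosely gripped cover droop, failed. The cover either stayed rigid or slipped, so I switched to rolling.
- The drawer closed about 13 mm further than where I first gripped its handle, so it was probably slightly open at the start.
- I could not see the covers once the drawer was shut. I closed it slowly so they would not slide.

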